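Assemble the membrane filtration unit

TASK

Assemble the filtration unit on the steel suction stand, from the bottom up and one part at a time: first put the filter base stopper-down into the port of the stand, then lay the white support disc in the recess on top of the base, then set the funnel over the disc, and last close the funnel with its lid, every part fully seated and upright. Set the parts down, do not drop them, and leave the spirit lamp, the Petri dishes, the blue screw cap and the small steel cup standing where they are.

Things in the scene. Friction and masses are not known exactly. Their poses are not given: they have to be found in the camera images.
- stand: single-place suction stand, steel, fixed to the bench, 86 mm high: round foot 110 mm across, 7 mm thick, a drum 60 mm across, a port collar on top; a brass stopcock with black lever on one side and a hose nozzle on the other (both below 55 mm height, within 62 mm of the axis). Origin: centre of the underside, z up.
- port (a point): centre of the mouth of the stand's port, 86 mm above the bench. The port is a round hole 43 mm wide and 26 mm deep with a flat collar rim 57 mm across; z points up out of it.
- base: filter base, 53 mm high, round: black rubber stopper (30 mm across at its foot, 38 mm at 24 mm height), above it bright metal with a shoulder 49 mm across at 24 mm, flange 59 mm across from 35 to 53 mm. Top recess 50 mm wide, 4 mm deep. 0.25 kg. Stands on its stopper. Origin: centre of the stopper's foot, z up. Seated, its shoulder rests on the port's rim, the origin 24 mm below the port's mouth.
- disc: white sintered support disc in a steel band, 45 mm across, 10 mm thick, edges bevelled by 2.5 mm, the same both ways up. About 50 g. Lies flat on the bench. Origin: centre of its underside, z up. Seated in the recess its origin is 49 mm above the base's origin and it stands 6 mm proud of the base's rim.
- funnel: white plastic funnel: a straight upright tube open at both ends, 59 mm outside, bore 52 mm, 85 mm high, with thin black graduation rings. About 0.12 kg. Stands on the bench on its lower end. Origin: centre of the lower end, z up. Seated, it stands on the rim of the base with the disc inside its bore.
- lid: funnel lid: metal plate 61 mm across, 4 mm thick, under it a plug 44 mm across, 6 mm deep, on top a black knob 20 mm across from 14 to 30 mm above the origin, on a 12 mm neck. About 80 g. Lies on its plug, knob up. Origin: centre of the plug's underside, z up. Seated, the plate rests on the funnel's upper end, the plug in the bore, the origin 6 mm below that end.
- lamp: bystander: squat steel spirit lamp with its cap on, 60 mm across, 60 mm high. Origin: centre of its underside.
- dishes: bystander: two closed Petri dishes one on the other, 60 mm across, 30 mm high. Origin: centre of the underside.
- cap: bystander: blue plastic screw cap, 45 mm across, 22 mm high. Origin: centre of the underside.
- cup: bystander: small open steel cup, 38 mm across, 42 mm high. Origin: centre of the underside.
There are look-alikes about, which are no part of the job. What is shaped like the base but red or turquoise is not meant.

How it is judged:
By the outcome, as a careful person would: the job done as asked, in the order asked, and still so for the second after the job is handed in, with the robot touching nothing.
It also fails if it takes over 112 s, if anything falls off the work surface, if the arm or the gripper's body presses on something with over 40 N, if the wrist force passes 120 N, or if a joint passes its speed limit or range.

ROBOT

A 7-joint arm with a two-finger parallel gripper is mounted at the origin on the work surface. World frame = base frame: x ahead of the robot, y to its left, z up, the work surface at z = 0. Lengths are in m, angles in rad, forces in N, time in s.
With the tool pointing down it reaches from about 0.35 to 0.9 m from the base axis. Payload 8.1 kg.
Tool frame: the origin (TCP) lies between the finger pads; the fingertips stand robot.tips_ahead ahead of it and the grasp point (between the pads) lies 2 mm behind it (robot.tips_ahead is the distance from the TCP to the fingertips, in m); z points along the fingers, y is the line along which they close (so a half turn about z gives the same grasp; the last joint's range is limited). The gripper opens to 85 mm and grips with 20 to 120 N. Pads are 22 mm wide; open, the fingers measure 114 mm over their backs; the gripper's body (76 mm by 85 mm) begins 54 mm behind the grasp point. The pads swing forward as they close: fully open they stand 13 mm farther back than shut.
Start: joints at [1.189, 0.434, 0.025, 1.573, -0.012, 1.134, -0.075], TCP at [0.172, -0.601, 0.227] pointing down, gripper open.
Joint ranges: [-2.62, 2.62], [-0.44, 2.09], [-1.27, 1.32], [0.08, 2.57], [-1.32, 4.46], [0.12, 2], [-2.74, 2.74]. Speed limits (rad/s): [2.22, 2.22, 3.01, 3.01, 3.14, 3.14, 3.14].

INTERFACE

Orientations are given as a rotation vector (axis times angle).
In Python, from cell import robot gives the robot as it stands.
- The arm moves only by the tool apply_moves, never from a script. Its argument "moves" is one flat list of numbers, 7 for each row, row after row: the closure, from -1 (fully open) to 1 (shut), then the shift along the world's x, y, z in m, then the turn, a rotation vector about the world's x, y, z in rad. In form: [hand, tx, ty, tz, rx, ry, rz, hand, tx, ty, tz, rx, ry, rz, ...]. A call has 1 to 8 rows; each row is the pose to reach, as a shift and turn from the pose commanded when the call began; what a row does not reach only later rows make up. A row lasts 1/8 s, in which the tool goes at most 62.5 mm and 10.7 degrees, less where a joint would pass 70% of its speed; a pose out of reach is approached as far as the arm can. A call with a gripper value outside its range is refused whole. The fingers move at their own pace and stop on an object; "grip_force" is the grip in N (left out, the last holds). Time passes only in rows, so rows that repeat a pose let the fingers close. It gives the time, the measured TCP pose, the force, the opening and the grip force at its end, in the units of the state.
- robot.state(): the state, without advancing time (a new reading comes with each control period).
- robot.read_camera(name): name is "side" or "top" or "wrist"; returns (picture, depth): 480x640x3 uint8, red, green, blue; 480x640 float32, m along the optical axis (not along the pixel's ray), 0 where there is no reading.
- robot.camera_params(name): a dict with "mtx" (3x3 intrinsics, pixels), "R" (3x3) and "t" (3): a world point X has camera coordinates R X + t; the wrist camera has in their place "hand_eye" (4x4, takes a point from camera to tool coordinates, whose origin is the TCP and whose axes are the flange's). Camera axes: x right, y down, z forward; pixel columns grow to the right and rows downward; lengths in m; the calibration is good to about 2 mm. The wrist camera is an equidistant fisheye: a pixel r from the principal point sees the ray r / f radians off the axis. A picture is of the moment at which its call begins: read the wrist's pose just before it. camera_params takes no time and is no camera call.
- robot.finish_job(): hands the job in; it is judged then, once.
The state is a dict: "t": time; "qpos": joint angles; "joint_vel": joint speeds; "tau": joint torques, N m; "tcp_pos": TCP position; "tcp_rot": TCP orientation; "ft_force": force on the tool from outside, world axes, zero at the start; "torque": the same for the moment, N m; "finger_gap": opening from 0.0 (shut) to 1.0 (fully open); "gripper_force": force on a finger pad.
Only numpy, scipy, OpenCV 4.12 (cv2) and the standard library are available. Lean on these libraries where they do the work, as an engineer would, in place of code of your own. Each camera call takes 0.05 s, during which the arm holds its last target. There are 200 camera calls.

## Working session

There is one attempt and no reset: what is moved stays moved. The work goes in short steps, Python scripts to look and compute and a tool call to move; the robot and the scene stay as the last step left them, time stands still between calls to the robot, and variables do not carry over. Pictures are saved under pics/ and viewed, at most 14 in all, crops included, and the job is handed in when it is done.

Besides the shell and the picture viewer there is one more tool, called after "Call:" by a JSON object that holds its "api" and its "payload". apply_moves: Moves the arm, as the interface text tells. Its arguments: {"type":"object","properties":{"moves":{"type":"array"},"grip_force":{"type":"number"}},"required":["moves"]}

```bash
mkdir -p pics; ls; python3 - <<'E'
from cell import robot
import cv2,numpy as np
for n in("side","top"):
    p,d=robot.read_camera(n); cv2.imwrite(f"pics/{n}0.png",p[:,:,::-1]); np.savez(f"{n}0.npz",p=p,d=d)
    c=robot.camera_params(n); print(n,c, d.min(),d.max(),(d==0).mean())
print(robot.camera_params("wrist"),robot.tips_ahead); print(robot.state())
E
```

```text
pics
side {'mtx': array([[573.39113647,   0.        , 313.84700648],
       [  0.        , 573.39113647, 241.17528504],
       [  0.        ,   0.        ,   1.        ]]), 'R': array([[-0.83658957, -0.54731009, -0.0238654 ],
       [-0.27685665,  0.45997656, -0.84366579],
       [ 0.47272432, -0.69919471, -0.53633803]]), 't': array([0.47243273, 0.18159818, 0.88670109])} 0.0 3.2643054 0.004095052083333333
top {'mtx': array([[555.08657739,   0.        , 328.02714339],
       [  0.        , 555.08657739, 248.20320301],
       [  0.        ,   0.        ,   1.        ]]), 'R': array([[ 2.72999244e-02, -9.99627246e-01, -2.89895093e-04],
       [-9.98525192e-01, -2.72562108e-02, -4.69525248e-02],
       [ 4.69271216e-02,  1.57126793e-03, -9.98897080e-01]]), 't': array([0.00607675, 0.54640358, 1.10643708])} 0.0 1.7581006 0.003958333333333334
{'mtx': array([[371.64829954,   0.        , 319.34878912],
       [  0.        , 371.64829954, 240.89150764],
       [  0.        ,   0.        ,   1.        ]]), 'hand_eye': array([[ 2.32185208e-04, -9.62454360e-01, -2.71443457e-01,
         6.8748387
[... 290 characters left out ...]
array([ 1.18938761,  0.43514397,  0.02497554,  1.57398409, -0.01157864,
        1.13399562, -0.07512728]), 'joint_vel': array([ 5.65268261e-04, -4.41175197e-04, -1.19599754e-03, -1.74287102e-03,
       -7.36060886e-04,  5.83448845e-04, -6.74718927e-05]), 'tau': array([ 3.62872604e-03, -6.71754026e+01,  1.02840520e+00, -3.16899776e+01,
        1.57522957e-02,  7.32843328e-03, -4.26799784e-05]), 'tcp_pos': array([ 0.17182591, -0.60045291,  0.2258188 ]), 'tcp_rot': array([-3.10980333e+00, -4.36209032e-01,  5.28543541e-04]), 'ft_force': array([-0.1008071 ,  0.21972274, -0.23939379]), 'torque': array([ 0.04498541, -0.00358924,  0.02135026]), 'gripper_force': 0.0, 'finger_gap': 0.9997045036425601}
```

View pics/top0.png

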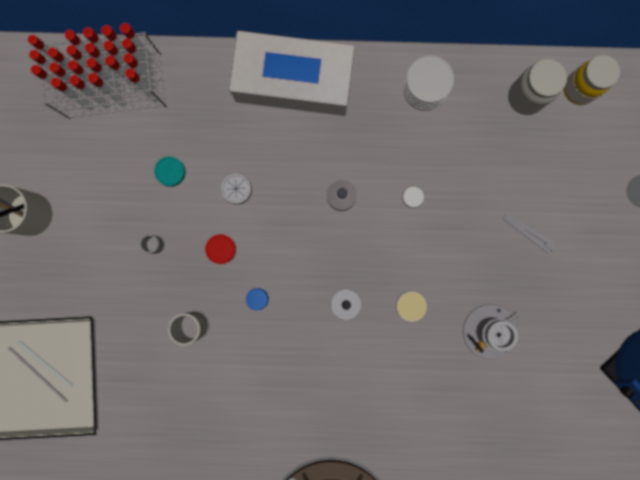

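View pics/side0.png

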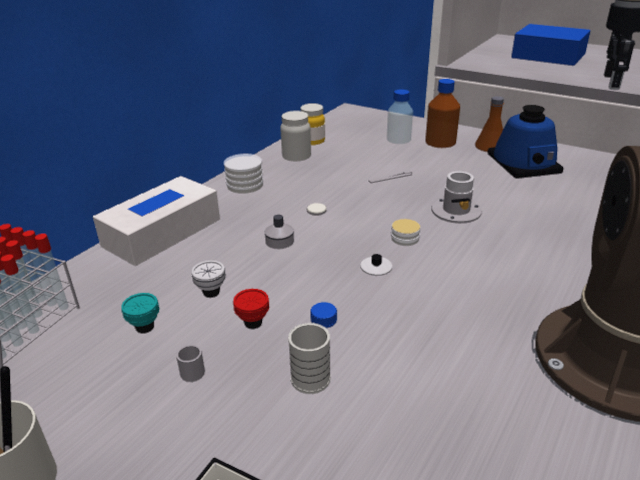

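The top view shows the base candidates: grey metal at (236,188), with red (220,249) and turquoise (169,171) as look-alikes. For the disc, white (413,197). The dishes at (411,307) and cap at (257,299) are bystanders. The lid is (346,304), with the lamp at (342,195) as a look-alike. The funnel is (185,329), with the cup at (152,244). The stand is at (498,333).

```bash
cat > h.py <<'E'
import numpy as np,cv2
from cell import robot
from scipy.optimize import least_squares
def ray(name,uv):
    c=robot.camera_params(name); uv=np.atleast_2d(np.float64(uv))
    d=np.c_[uv,np.ones(len(uv))]@np.linalg.inv(c["mtx"]).T
    return -c["R"].T@c["t"], d@c["R"]
def onplane(name,uv,z):
    o,d=ray(name,uv); return o+d*((z-o[2])/d[:,2])[:,None]
def cloud(name,depth):
    v,u=np.mgrid[:480,:640]; o,d=ray(name,np.c_[u.ravel(),v.ravel()])
    return (o+d*depth.reshape(-1,1)).reshape(480,640,3)
def circ(xy):
    m=xy.mean(0); f=lambda p:np.hypot(*(xy-p[:2]).T)-p[2]
    return least_squares(f,[*m,.03],loss="soft_l1",f_scale=.001).x
E
python3 - <<'E'
from h import *
z=np.load("top0.npz"); W=cloud("top",z["d"])
print("bench z",np.median(W[220:280,270:330,2]))
for n,(u,v),h,s in [("base",(236,188),.053,26),("disc",(413,197),.010,20),("funnel",(185,329),.085,32),("lid",(346,304),.010,24),("port",(500,333),.086,32),("lamp",(342,195),0,24),("dishes",(411,307),0.03,22),("cap",(257,299),.022,18),("cup",(152,244),.042,18),("red",(220,249),.053,24)]:
    w=W[v-s:v+s,u-s:u+s]; m=w[...,2]>.005
    zt=np.percentile(w[...,2][m],90)
    mk=((w[...,2]>max(h-.006,.004))&(w[...,2]<h+.01)).astype(np.uint8) if h else m.astype(np.uint8)
    cs=cv2.findContours(mk,cv2.RETR_EXTERNAL,cv2.CHAIN_APPROX_NONE)[0]
    c=max(cs,key=cv2.contourArea).reshape(-1,2)+[u-s,v-s]
    P=onplane("top",c,h or zt)[:,:2]; r=circ(P)
    print(n,"ztop %.4f"%zt,"c",r[:2].round(4),"diam %.4f"%(2*r[2]),"rms",np.std(np.hypot(*(P-r[:2]).T)).round(4))
a=z["p"][160:275,145:265,::-1]; b=z["p"][270:385,440:560,::-1]
c=np.load("side0.npz")["p"][250:365,150:270,::-1]
cv2.imwrite("pics/crop1.png",np.hstack([cv2.resize(x,(264,253)) for x in(a,b,c)]))
E
```

```text
bench z 0.0005555182471034259
base ztop 0.0540 c [0.6559 0.2038] diam 0.0575 rms 0.0006
disc ztop 0.0132 c [ 0.6557 -0.1493] diam 0.0436 rms 0.0006
funnel ztop 0.0865 c [0.3833 0.2866] diam 0.0584 rms 0.0006
lid ztop 0.0285 c [ 0.434  -0.0184] diam 0.0586 rms 0.0008
port ztop 0.0853 c [ 0.3874 -0.3098] diam 0.0554 rms 0.0007
lamp ztop 0.0589 c [ 0.6473 -0.0028] diam 0.0574 rms 0.0008
dishes ztop 0.0335 c [ 0.4348 -0.1473] diam 0.0580 rms 0.0005
cap ztop 0.0248 c [0.44 0.16] diam 0.0427 rms 0.0007
cup ztop 0.0433 c [0.5438 0.3718] diam 0.0367 rms 0.0007
red ztop 0.0542 c [0.5371 0.2307] diam 0.0576 rms 0.0007
```

View pics/crop1.png

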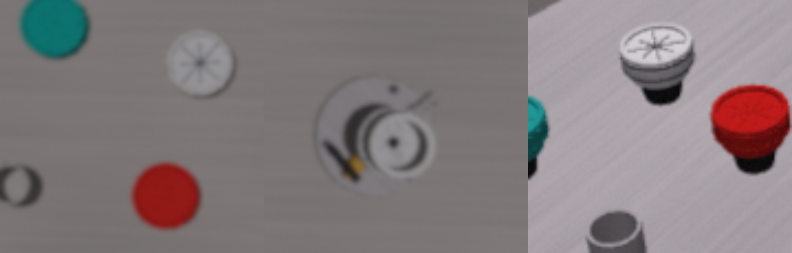

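The crop confirms it: the grey metal base sits at top (236,188), apart from red and turquoise. The stand's port is at (500,333). The measured sizes match the description, so I go for the base.

Call:
{"api": "apply_moves", "payload": {"moves": [-1,0.484,0.804,-0.03,0,0,0,-1,0.484,0.804,-0.03,0,0,0,-1,0.484,0.804,-0.03,0,0,0,-1,0.484,0.804,-0.03,0,0,0,-1,0.484,0.804,-0.03,0,0,0,-1,0.484,0.804,-0.03,0,0,0,-1,0.484,0.804,-0.03,0,0,0,-1,0.484,0.804,-0.03,0,0,0], "grip_force": 40}}

```text
t: 1.1
tcp_pos: [0.4303, -0.171, 0.2105]
tcp_rot: [3.111, 0.436, 0.0]
ft_force: [1.4, -0.1, 0.5]
finger_gap: 1.0
gripper_force: 0.0
```

Call:
{"api": "apply_moves", "payload": {"moves": [-1,0.226,0.375,-0.05,0,0,0,-1,0.226,0.375,-0.05,0,0,0,-1,0.226,0.375,-0.05,0,0,0,-1,0.226,0.375,-0.05,0,0,0,-1,0.226,0.375,-0.05,0,0,0,-1,0.226,0.375,-0.05,0,0,0,-1,0.226,0.375,-0.05,0,0,0,-1,0.226,0.375,-0.05,0,0,0]}}

```text
t: 2.1
tcp_pos: [0.6553, 0.2083, 0.1586]
tcp_rot: [-3.107, -0.445, 0.003]
ft_force: [0.5, 0.4, -1.0]
finger_gap: 1.0
gripper_force: 0.0
```

```bash
cat >> h.py <<'E'
from scipy.spatial.transform import Rotation as Ro
def wpose():
    s=robot.state(); T=np.eye(4); T[:3,:3]=Ro.from_rotvec(s["tcp_rot"]).as_matrix(); T[:3,3]=s["tcp_pos"]
    c=robot.camera_params("wrist"); return T@c["hand_eye"],c["mtx"]
def wrays(uv,E,K):
    uv=np.atleast_2d(np.float64(uv)); q=(uv-K[:2,2])/K[0,0]; r=np.hypot(*q.T)+1e-12
    d=np.c_[q*(np.sin(r)/r)[:,None],np.cos(r)]
    return d@E[:3,:3].T
def wplane(uv,z,E,K):
    d=wrays(uv,E,K); o=E[:3,3]; return o+d*((z-o[2])/d[:,2])[:,None]
def wcloud(dep,E,K):
    v,u=np.mgrid[:480,:640]; uv=np.c_[u.ravel(),v.ravel()]; q=(uv-K[:2,2])/K[0,0]
    d=wrays(uv,E,K); fz=d@E[:3,2]
    return (E[:3,3]+d*(dep.ravel()/fz)[:,None]).reshape(480,640,3)
def wcirc(c0,h,rad,tag=None,tol=.006,below=.01):
    "circle fit of the outer edge of the level patch at height h near c0, wrist view"
    E,K=wpose(); p,d=robot.read_camera("wrist")
    if tag: cv2.imwrite(f"pics/{tag}.png",p[:,:,::-1])
    W=wcloud(d,E,K); m=(abs(W[...,2]-h)<tol)&(np.hypot(W[...,0]-c0[0],W[...,1]-c0[1])<rad+.012)&(d>0)
    cs=cv2.findContours(m.astype(np.uint8),cv2.RETR_EXTERNAL,cv2.CHAIN_APPROX_NONE)[0]
    c=max(cs,key=cv2.contourArea).reshape(-1,2); P=wplane(c,h,E,K)[:,:2]; r=circ(P)
    print(tag,"z",np.median(W[...,2][m]).round(4),"c",r[:2].round(4),"diam",(2*r[2]).round(4),"rms",np.std(np.hypot(*(P-r[:2]).T)).round(4),"px",c.mean(0).round(),"tcp",robot.state()["tcp_pos"].round(4))
    return r
E
python3 - <<'E'
from h import *
wcirc((.656,.204),.053,.0295,"w1")
E
```

```text
w1 z 0.0487 c [0.6573 0.204 ] diam 0.0577 rms 0.0004 px [325. 235.] tcp [0.6553 0.2054 0.1589]
```

View pics/w1.png

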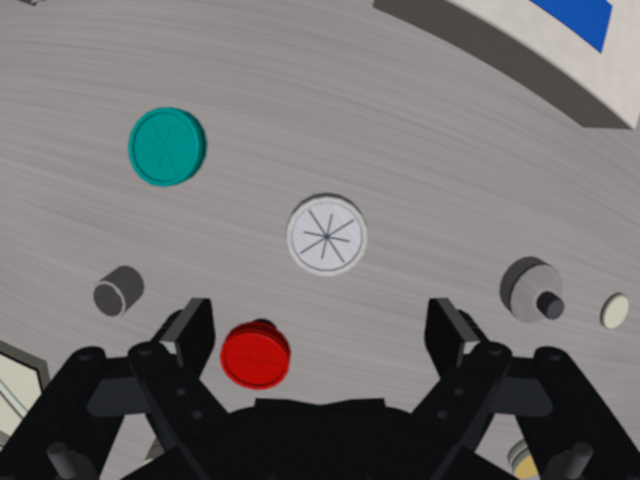

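The wrist view shows the metal base at (327,235), between red and turquoise. Its centre of (0.657,0.204) agrees with the top camera. Descending.

Call:
{"api": "apply_moves", "payload": {"moves": [-1,0,0,-0.06,0,0,0,-1,0,0,-0.095,0,0,0,-1,0,0,-0.113,0,0,0,-1,0,0,-0.113,0,0,0,-1,0,0,-0.113,0,0,0]}}

```text
t: 2.78
tcp_pos: [0.6568, 0.2024, 0.0494]
tcp_rot: [-3.111, -0.436, -0.004]
ft_force: [0.4, -0.8, -0.0]
finger_gap: 1.001
gripper_force: 0.0
```

Call:
{"api": "apply_moves", "payload": {"moves": [-1,0,0.001,-0.003,0,0,0,0,0,0.001,-0.003,0,0,0,1,0,0.001,-0.003,0,0,0,1,0,0.001,-0.003,0,0,0,1,0,0.001,-0.003,0,0,0,1,0,0.001,-0.003,0,0,0]}}

```text
t: 3.52
tcp_pos: [0.656, 0.2051, 0.0459]
tcp_rot: [-3.109, -0.439, -0.003]
ft_force: [0.2, -0.5, -0.6]
finger_gap: 0.004
gripper_force: 0.0
```

The gripper shut on nothing, so I look.

```bash
python3 - <<'E'
from h import *
a=robot.read_camera("wrist")[0]; b=robot.read_camera("side")[0][200:360,120:320]
cv2.imwrite("pics/m.png",np.hstack([cv2.resize(x,(400,300)) for x in(a,b)])[:,:,::-1])
E
```

```text
(no output)
```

View pics/m.png

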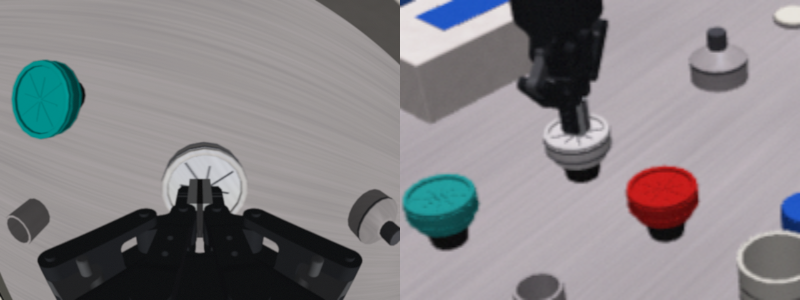

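```bash
python3 - <<'E'
from h import *
E,K=wpose(); p,d=robot.read_camera("wrist"); W=wcloud(d,E,K); s=robot.state()
print(s["tcp_pos"],s["finger_gap"])
for v in range(260,345,8): print(v,[(W[v,u].round(3).tolist(),p[v,u].tolist()) for u in(312,330)])
ps,ds=robot.read_camera("side"); Ws=cloud("side",ds)
for v in range(240,284,4): print(v,[Ws[v,u].round(3).tolist() for u in (204,208,212)])
r=Ws[255:300,185:232].reshape(-1,3); mid=r[(abs(r[:,2]-.053)<.003)]; print(mid.mean(0),len(mid))
E
```

```text
[0.65580113 0.20275406 0.04456825] 0.001378442065583643
260 [([0.675, 0.21, 0.048], [197, 197, 202]), ([0.677, 0.203, 0.048], [199, 200, 204])]
268 [([0.671, 0.21, 0.048], [198, 200, 203]), ([0.674, 0.203, 0.049], [197, 199, 202])]
276 [([0.668, 0.209, 0.048], [200, 201, 203]), ([0.67, 0.201, 0.048], [201, 202, 205])]
284 [([0.664, 0.208, 0.048], [196, 198, 199]), ([0.667, 0.2, 0.048], [192, 194, 195])]
292 [([0.666, 0.208, 0.059], [65, 66, 67]), ([0.722, 0.221, 0.191], [65, 66, 67])]
300 [([0.666, 0.208, 0.067], [65, 66, 66]), ([0.667, 0.201, 0.065], [65, 66, 66])]
308 [([0.666, 0.208, 0.074], [66, 65, 67]), ([0.667, 0.201, 0.073], [65, 65, 66])]
316 [([0.666, 0.207, 0.079], [65, 65, 67]), ([0.667, 0.201, 0.078], [67, 67, 68])]
324 [([0.666, 0.207, 0.085], [70, 71, 71]), ([0.667, 0.202, 0.085], [71, 70, 72])]
332 [([0.663, 0.207, 0.086], [105, 107, 107]), ([0.668, 0.202, 0.092], [14, 15, 17])]
340 [([0.665, 0.207, 0.094], [18, 18, 20]), ([0.668, 0.202, 0.097], [15, 17, 20])]
240 [[0.644, 0.215, 0.124], [0.636, 0.213, 0.125], [0.643, 0.197, 0.114]]
244 [[0.645, 0.215, 0.115], [0.636, 0.214, 0.118], [0.647, 0.194, 0.103]]
248 [[0.644, 0.217, 0.108], [0.642, 0.21, 0.105], [0.644, 0.199, 0.098]]
252 [[0.636, 0.226, 0.108], [0.641, 0.212, 0.098], [0.649, 0.195, 0.086]]
256 [[0.636, 0.228, 0.101], [0.643, 0.212, 0.089], [0.646, 0.2, 0.081]]
260 [[0.652, 0.214, 0.079], [0.649, 0.208, 0.076], [0.648, 0.199, 0.072]]
264 [[0.65, 0.217, 0.073], [0.648, 0.21, 0.069], [0.647, 0.202, 0.065]]
268 [[0.654, 0.215, 0.062], [0.644, 0.215, 0.066], [0.645, 0.205, 0.059]]
272 [[0.661, 0.211, 0.048], [0.651, 0.21, 0.051], [0.648, 0.203, 0.048]]
276 [[0.652, 0.22, 0.048], [0.647, 0.215, 0.047], [0.634, 0.218, 0.054]]
280 [[0.643, 0.23, 0.049], [0.64, 0.223, 0.046], [0.633, 0.221, 0.047]]
[0.65119108 0.21104016 0.0521054 ] 188
```

Picture m shows the closed tips standing above the base at about (200,185) in the left half. Depth from both cameras puts the shut tips at z≈0.056 while the TCP reads 0.045. So the tips lie about 11 mm behind the reported TCP, not 17 mm ahead. I'll lift, open and measure the tips at the opening I need.

Call:
{"api": "apply_moves", "payload": {"moves": [-1,0,0,0.05,0,0,0,-1,0,0,0.05,0,0,0,-1,0,0,0.05,0,0,0,-1,0,0,0.05,0,0,0,-1,0,0,0.05,0,0,0,-1,0,0,0.05,0,0,0]}}

```text
t: 4.47
tcp_pos: [0.6555, 0.2031, 0.0939]
tcp_rot: [3.111, 0.436, -0.001]
ft_force: [-1.0, -1.0, 0.3]
finger_gap: 1.002
gripper_force: 0.0
```

```bash
cat >> h.py <<'E'
def tips():
    "lowest dark finger points by the wrist depth, relative to the TCP, in the tool frame"
    E,K=wpose(); s=robot.state(); p,d=robot.read_camera("wrist"); W=wcloud(d,E,K)
    L=(W-s["tcp_pos"])@Ro.from_rotvec(s["tcp_rot"]).as_matrix()
    m=(p.max(2)<120)&(d>0)&(abs(L[...,0])<.02)&(abs(L[...,1])<.06)&(L[...,2]<.02)&(L[...,2]>-.06)
    for n,k in(("+y",L[...,1]>0),("-y",L[...,1]<=0)):
        q=L[m&k]; 
        if len(q): print("tips",n,np.percentile(q,[2,50,98],axis=0).round(4).tolist(),"max z",np.sort(q[:,2])[-8:].round(4))
    print("tcp",s["tcp_pos"].round(4),"gap",s["finger_gap"])
E
python3 -c "
from h import *
tips(); wcirc((.656,.204),.053,.0295,'w2')"
```

```text
tips +y [[-0.0098, 0.0429, -0.0579], [0.0069, 0.0436, -0.0395], [0.0117, 0.0561, -0.0193]] max z [-0.0171 -0.0171 -0.0171 -0.017  -0.0169 -0.0167 -0.0166 -0.0164]
tips -y [[-0.0097, -0.055, -0.0585], [0.0069, -0.0424, -0.0396], [0.0117, -0.0417, -0.0192]] max z [-0.0172 -0.0172 -0.0171 -0.0171 -0.0171 -0.0171 -0.017  -0.0162]
tcp [0.6555 0.2031 0.0939] gap 1.001738432901556
w2 z 0.0487 c [0.6578 0.2034] diam 0.0579 rms 0.0004 px [318. 260.] tcp [0.6556 0.2032 0.0943]
```

Call:
{"api": "apply_moves", "payload": {"moves": [-1,0.002,0,-0.05,0,0,0,-1,0.002,0,-0.077,0,0,0,-1,0.002,0,-0.077,0,0,0,1,0.002,0,-0.077,0,0,0,1,0.002,0,-0.077,0,0,0,1,0.002,0,-0.077,0,0,0,1,0.002,0,-0.077,0,0,0]}}

```text
t: 5.45
tcp_pos: [0.6589, 0.204, 0.0196]
tcp_rot: [-3.11, -0.436, -0.005]
ft_force: [0.0, -0.9, 6.9]
finger_gap: 0.67
gripper_force: 43.3
```

```bash
python3 -c "
from h import *
tips(); p,d=robot.read_camera('side'); W=cloud('side',d)
m=(p.max(2)<90)&(abs(W[...,0]-.656)<.03)&(abs(W[...,1]-.204)<.06)&(W[...,2]>.024)&(W[...,2]<.06)
print(np.percentile(W[m],[1,10,50],axis=0).round(3))
cv2.imwrite('pics/g1.png',cv2.resize(p[200:320,140:300,::-1],(640,480)))"
```

```text
tips +y [[-0.0152, 0.0019, -0.0596], [0.0088, 0.0315, -0.0382], [0.0171, 0.0541, -0.0148]] max z [0.0192 0.0192 0.0192 0.0194 0.0197 0.0197 0.0199 0.02  ]
tips -y [[-0.0139, -0.0537, -0.0596], [0.0097, -0.0306, -0.0389], [0.017, -0.0014, -0.015]] max z [0.0192 0.0194 0.0197 0.0198 0.0198 0.0198 0.0199 0.0199]
tcp [0.6589 0.204  0.0196] gap 0.6701316008418241
[[0.627 0.172 0.028]
 [0.63  0.178 0.035]
 [0.642 0.233 0.047]]
```

View pics/g1.png

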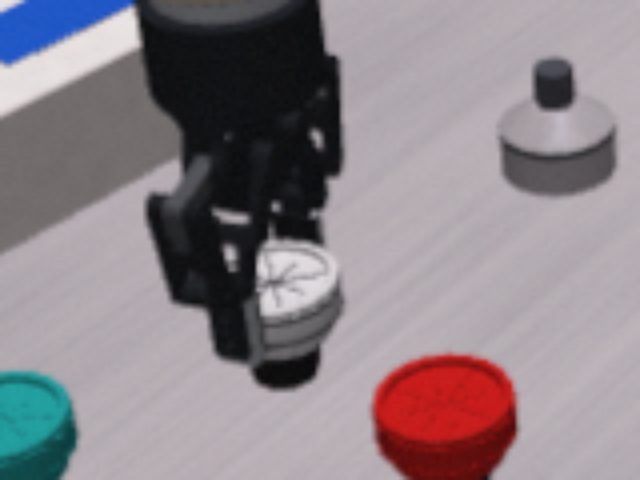

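The crop shows the base held by the flange at about (290,300), with the tips clear of the stopper. I lift and carry it to a spot short of the port, where the wrist camera can see the mouth.

Call:
{"api": "apply_moves", "payload": {"moves": [1,0,0,0.03,0,0,0,1,0,0,0.08,0,0,0,1,0,0,0.12,0,0,0,1,-0.342,-0.534,0.13,0,0,0,1,-0.342,-0.534,0.13,0,0,0,1,-0.342,-0.534,0.13,0,0,0,1,-0.342,-0.534,0.13,0,0,0,1,-0.342,-0.534,0.13,0,0,0], "grip_force": 60}}

```text
t: 6.55
tcp_pos: [0.488, -0.0616, 0.1431]
tcp_rot: [3.11, 0.436, 0.002]
ft_force: [-0.1, -0.8, -2.0]
finger_gap: 0.666
gripper_force: 65.6
```

Call:
{"api": "apply_moves", "payload": {"moves": [1,-0.173,-0.268,0,0,0,0,1,-0.173,-0.268,0,0,0,0,1,-0.173,-0.268,0,0,0,0,1,-0.173,-0.268,0,0,0,0,1,-0.173,-0.268,0,0,0,0,1,-0.173,-0.268,0,0,0,0,1,-0.173,-0.268,0,0,0,0,1,-0.173,-0.268,0,0,0,0]}}

```text
t: 7.55
tcp_pos: [0.3172, -0.3266, 0.1427]
tcp_rot: [-3.111, -0.44, -0.001]
ft_force: [0.7, 0.6, -2.2]
finger_gap: 0.67
gripper_force: 65.6
```

```bash
python3 -c "
from h import *
wcirc((.388,-.31),.086,.0285,'w3',tol=.004); 
p,d=robot.read_camera('side'); W=cloud('side',d); np.savez('s3.npz',p=p,d=d); c=robot.state()['tcp_pos']
cv2.imwrite('pics/s3.png',p[60:260,380:580,::-1])
m=(np.hypot(W[...,0]-c[0],W[...,1]-c[1])<.045)&(p.max(2)>100)&(W[...,2]>.125); print(m.sum(),np.percentile(W[m],[2,50,98],axis=0).round(4))
a=cv2.resize(p[60:220,400:560],(400,400));b=cv2.resize(cv2.imread('pics/w3.png')[:,:,::-1],(400,300))
cv2.imwrite('pics/v3.png',np.hstack([a,np.vstack([b,np.zeros((100,400,3),np.uint8)])])[:,:,::-1])"
```

```text
w3 z 0.085 c [ 0.3867 -0.3114] diam 0.0553 rms 0.0002 px [327. 135.] tcp [ 0.3173 -0.3266  0.1426]
241 [[ 0.2762 -0.3491  0.1465]
 [ 0.3061 -0.3139  0.1748]
 [ 0.3566 -0.2837  0.3556]]
```

View pics/v3.png

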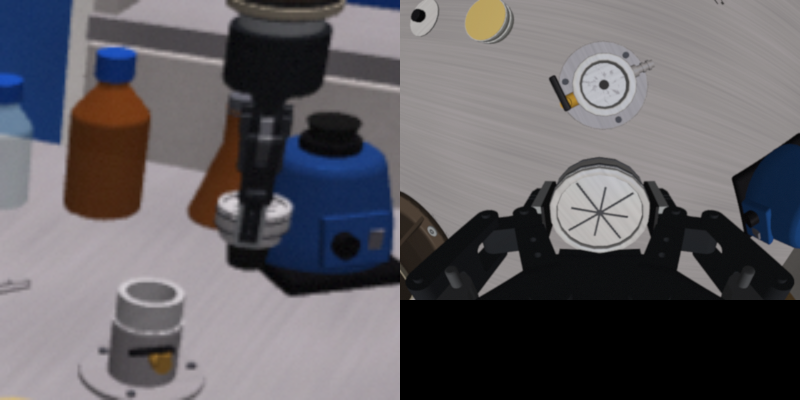

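The base hangs upright in the fingers, and the port shows at (604,85) in the right half. Wrist and top camera agree on the port. I check the base's offset in the hand.

```bash
python3 -c "
from h import *
c=robot.state()['tcp_pos']
E,K=wpose(); p,d=robot.read_camera('wrist'); W=wcloud(d,E,K)
m=(p.min(2)>120)&(W[...,2]>.15)&(W[...,2]<.2)&(np.hypot(W[...,0]-c[0],W[...,1]-c[1])<.045)
print('z pct',np.percentile(W[m][:,2],[5,50,95,99]).round(4))
cs=cv2.findContours(m.astype(np.uint8),cv2.RETR_EXTERNAL,cv2.CHAIN_APPROX_NONE)[0]
k=max(cs,key=cv2.contourArea).reshape(-1,2)
for z in(.173,.176):
  P=wplane(k,z,E,K)[:,:2]; P=P[(P[:,0]>c[0]-.005)]; P=P[abs(((P-c[:2])@[ -0.275,.96]))<.024]; r=circ(P); print(r.round(4),len(P),np.std(np.hypot(*(P-r[:2]).T)))
print(c)
fl=W[m]; fl=fl[np.hypot(*(fl[:,:2]-c[:2]).T)<.02]; A=np.c_[fl[:,:2]-c[:2],np.ones(len(fl))]; print('tilt',np.linalg.lstsq(A,fl[:,2],rcond=None)[0].round(4))
"
```

```text
z pct [0.1704 0.1715 0.1757 0.1765]
[ 0.3144 -0.3282  0.0293] 140 0.00013952980815350356
[ 0.3161 -0.3277  0.0286] 144 0.0001379614650688661
[ 0.31718794 -0.32667293  0.14257709]
tilt [-0.0045  0.0062  0.1712]
```

Call:
{"api": "apply_moves", "payload": {"moves": [1,0.036,0.008,0,0,0,0,1,0.071,0.017,0,0,0,0,1,0.071,0.017,-0.01,0,0,0,1,0.071,0.017,-0.02,0,0,0,1,0.071,0.017,-0.032,0,0,0,1,0.071,0.017,-0.036,0,0,0,1,0.071,0.017,-0.036,0,0,0]}}

```text
t: 8.57
tcp_pos: [0.3867, -0.3109, 0.1061]
tcp_rot: [-3.111, -0.435, 0.001]
ft_force: [-0.4, -1.0, -2.9]
finger_gap: 0.668
gripper_force: 65.6
```

Call:
{"api": "apply_moves", "payload": {"moves": [1,0.0015,0.001,-0.004,0,0,0,1,0.0015,0.001,-0.01,0,0,0,1,0.0015,0.001,-0.015,0,0,0,1,0.0015,0.001,-0.019,0,0,0,1,0.0015,0.001,-0.022,0,0,0,1,0.0015,0.001,-0.022,0,0,0]}}

```text
t: 9.32
tcp_pos: [0.3886, -0.3098, 0.0842]
tcp_rot: [-3.111, -0.436, 0.001]
ft_force: [0.6, 0.1, -2.0]
finger_gap: 0.659
gripper_force: 65.6
```

Call:
{"api": "apply_moves", "payload": {"moves": [1,0,0,-0.001,0,0,0,1,0,0,-0.002,0,0,0,1,0,0,-0.003,0,0,0,1,0,0,-0.003,0,0,0]}}

```text
t: 9.82
tcp_pos: [0.3888, -0.3099, 0.0818]
tcp_rot: [3.111, 0.436, 0.0]
ft_force: [-0.7, 0.5, 3.1]
finger_gap: 0.668
gripper_force: 66.0
```

Contact came at the predicted height, so I release and lift.

Call:
{"api": "apply_moves", "payload": {"moves": [0.1,0,0,0,0,0,0,-1,0,0,0,0,0,0,-1,0,0,0,0,0,0,-1,0,0,0.01,0,0,0,-1,0,0,0.06,0,0,0,-1,0,0,0.11,0,0,0,-1,0,0,0.11,0,0,0]}}

```text
t: 10.7
tcp_pos: [0.391, -0.3112, 0.1958]
tcp_rot: [3.106, 0.436, 0.009]
ft_force: [0.4, -0.4, -0.1]
finger_gap: 0.998
gripper_force: 0.0
```

```bash
cat > b.py <<'E'
from h import *
c=robot.state()['tcp_pos']
E,K=wpose(); p,d=robot.read_camera('wrist'); W=wcloud(d,E,K); cv2.imwrite('pics/w4.png',p[:,:,::-1])
m=(p.min(2)>110)&(W[...,2]>.100)&(W[...,2]<.125)&(np.hypot(W[...,0]-.387,W[...,1]+.311)<.045)
print('z pct',np.percentile(W[m][:,2],[5,50,95,99]).round(4))
k=max(cv2.findContours(m.astype(np.uint8),cv2.RETR_EXTERNAL,cv2.CHAIN_APPROX_NONE)[0],key=cv2.contourArea).reshape(-1,2)
P=wplane(k,.115,E,K)[:,:2]; r=circ(P); print(r.round(4),len(P),np.std(np.hypot(*(P-r[:2]).T)))
fl=W[m]; fl=fl[np.hypot(*(fl[:,:2]-r[:2]).T)<.02]; A=np.c_[fl[:,:2]-r[:2],np.ones(len(fl))]; print('floor plane',np.linalg.lstsq(A,fl[:,2],rcond=None)[0].round(4))
print(c)
E
python3 b.py
```

```text
z pct [0.1093 0.1106 0.1147 0.1152]
[ 0.3874 -0.3109  0.0287] 257 0.0003547483623963131
floor plane [ 0.0002 -0.0026  0.1103]
[ 0.39097688 -0.31118968  0.19581268]
```

The base is seated: its floor is level at 0.110 (expected 0.111), centred at (0.3874,-0.3109). Next is the disc.

Call:
{"api": "apply_moves", "payload": {"moves": [-0.3,0.266,0.161,-0.05,0,0,0,-0.3,0.266,0.161,-0.05,0,0,0,-0.3,0.266,0.161,-0.05,0,0,0,-0.3,0.266,0.161,-0.05,0,0,0,-0.3,0.266,0.161,-0.05,0,0,0,-0.3,0.266,0.161,-0.05,0,0,0,-0.3,0.266,0.161,-0.1,0,0,0,-0.3,0.266,0.161,-0.1,0,0,0]}}

```text
t: 11.75
tcp_pos: [0.6506, -0.1492, 0.0871]
tcp_rot: [-3.109, -0.436, 0.014]
ft_force: [-0.2, 0.1, 0.3]
finger_gap: 0.652
gripper_force: 0.0
```

```bash
python3 -c "
from h import *
wcirc((.656,-.1493),.010,.0225,'w5',tol=.006); tips()"
```

```text
w5 z 0.0091 c [ 0.6568 -0.1504] diam 0.0442 rms 0.0003 px [323. 239.] tcp [ 0.6524 -0.1494  0.0897]
tips +y [[-0.0096, 0.0281, -0.0597], [0.0088, 0.032, -0.0419], [0.0134, 0.0545, -0.0122]] max z [-0.0087 -0.0087 -0.0085 -0.0084 -0.0079 -0.0078 -0.0078 -0.0074]
tips -y [[-0.0095, -0.0537, -0.0597], [0.0087, -0.0309, -0.0422], [0.0134, -0.0269, -0.012]] max z [-0.0086 -0.0086 -0.0086 -0.0084 -0.0084 -0.0082 -0.0074 -0.0074]
tcp [ 0.6524 -0.1494  0.0897] gap 0.6480336373265114
```

Call:
{"api": "apply_moves", "payload": {"moves": [-0.16,0.0045,-0.001,-0.05,0,0,0,-0.16,0.0045,-0.001,-0.07,0,0,0,-0.16,0.0045,-0.001,-0.073,0,0,0,-0.16,0.0045,-0.001,-0.073,0,0,0]}}

```text
t: 12.35
tcp_pos: [0.66, -0.15, 0.02]
tcp_rot: [3.111, 0.436, 0.003]
ft_force: [-0.2, -0.4, 0.4]
finger_gap: 0.583
gripper_force: 0.0
```

```bash
python3 -c "
from h import *
wcirc((.657,-.1504),.010,.0225,'w6',tol=.006); tips()"
```

```text
w6 z 0.0091 c [ 0.6576 -0.1502] diam 0.0441 rms 0.0003 px [316. 294.] tcp [ 0.6602 -0.15    0.0203]
tips +y [[-0.0095, 0.0096, -0.0598], [0.0102, 0.0297, -0.0435], [0.0154, 0.0535, 0.0146]] max z [0.0184 0.0185 0.0186 0.0186 0.019  0.019  0.0192 0.02  ]
tips -y [[-0.0095, -0.052, -0.0598], [0.01, -0.0284, -0.0433], [0.0161, -0.0087, 0.0147]] max z [0.019  0.0193 0.0193 0.0196 0.0196 0.0198 0.0199 0.0199]
tcp [ 0.6602 -0.15    0.0203] gap 0.580482605010866
```

Call:
{"api": "apply_moves", "payload": {"moves": [-0.16,-0.0025,0,-0.003,0,0,0,-0.16,-0.0025,0,-0.006,0,0,0,-0.16,-0.0025,0,-0.009,0,0,0,-0.16,-0.0025,0,-0.009,0,0,0]}}

```text
t: 12.95
tcp_pos: [0.6565, -0.1498, 0.0091]
tcp_rot: [-3.111, -0.436, 0.001]
ft_force: [-0.4, -0.3, 0.0]
finger_gap: 0.58
gripper_force: 0.0
```

Call:
{"api": "apply_moves", "payload": {"moves": [-0.16,0,0,-0.001,0,0,0,-0.16,0,0,-0.002,0,0,0,-0.16,0,0,-0.002,0,0,0]}}

```text
t: 13.32
tcp_pos: [0.6566, -0.1498, 0.0074]
tcp_rot: [-3.111, -0.436, 0.0]
ft_force: [0.8, 0.1, 0.3]
finger_gap: 0.579
gripper_force: 0.0
```

Call:
{"api": "apply_moves", "payload": {"moves": [-0.16,0,0,-0.001,0,0,0,-0.16,0,0,-0.002,0,0,0,-0.16,0,0,-0.002,0,0,0]}}

```text
t: 13.7
tcp_pos: [0.6566, -0.1499, 0.0054]
tcp_rot: [-3.111, -0.436, 0.0]
ft_force: [0.5, -0.1, -0.1]
finger_gap: 0.576
gripper_force: 0.0
```

Call:
{"api": "apply_moves", "payload": {"moves": [-0.16,0,0,-0.001,0,0,0,-0.16,0,0,-0.002,0,0,0,-0.16,0,0,-0.002,0,0,0]}}

```text
t: 14.08
tcp_pos: [0.6566, -0.1499, 0.0033]
tcp_rot: [-3.111, -0.436, 0.0]
ft_force: [-0.0, 0.1, -0.3]
finger_gap: 0.582
gripper_force: 0.0
```

```bash
python3 -c "
from h import *
E,K=wpose(); p,d=robot.read_camera('wrist'); W=wcloud(d,E,K); s=robot.state(); print(s['tcp_pos'],s['ft_force'])
L=(W-s['tcp_pos'])@Ro.from_rotvec(s['tcp_rot']).as_matrix()
for sg in(1,-1):
  m=(p.max(2)<110)&(L[...,0]<.0135)&(L[...,0]>.004)&(sg*L[...,1]>.022)&(sg*L[...,1]<.034)&(W[...,2]<.03)
  print(m.sum(),np.sort(W[m][:,2])[:10].round(4))
a=cv2.resize(p[240:400,220:420],(400,320))
q=robot.read_camera('side')[0]; b=cv2.resize(q[160:240,270:370],(400,320))
cv2.imwrite('pics/v7.png',np.hstack([a,b])[:,:,::-1])"
```

```text
[ 0.65665125 -0.14985824  0.00341055] [ 0.88095069 -0.47691056 -0.02366995]
406 [0.0112 0.0118 0.0118 0.0119 0.0119 0.0119 0.012  0.0121 0.0121 0.0124]
457 [0.0113 0.0115 0.0115 0.012  0.012  0.0121 0.0122 0.0124 0.0124 0.0127]
```

View pics/v7.png

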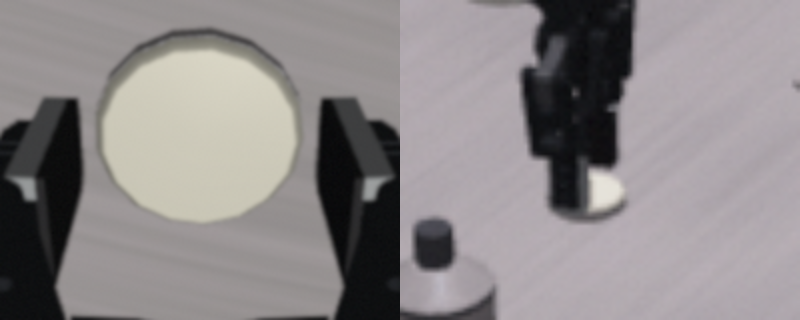

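The left crop shows the disc centred between the pads at (200,130). By depth the tips are still about 10 mm above the bench. I keep stepping down to find the touch height.

Call:
{"api": "apply_moves", "payload": {"moves": [-0.16,0,0,-0.002,0,0,0,-0.16,0,0,-0.005,0,0,0,-0.16,0,0,-0.007,0,0,0,-0.16,0,0,-0.007,0,0,0]}}

```text
t: 14.68
tcp_pos: [0.6565, -0.1498, -0.0039]
tcp_rot: [-3.111, -0.436, 0.001]
ft_force: [0.1, 0.6, 0.2]
finger_gap: 0.581
gripper_force: 0.0
```

Call:
{"api": "apply_moves", "payload": {"moves": [-0.16,0,0,-0.001,0,0,0,-0.16,0,0,-0.0015,0,0,0,-0.16,0,0,-0.0015,0,0,0]}}

```text
t: 15.05
tcp_pos: [0.6567, -0.1498, -0.005]
tcp_rot: [3.111, 0.436, -0.0]
ft_force: [1.0, 0.1, 0.4]
finger_gap: 0.586
gripper_force: 0.0
```

Call:
{"api": "apply_moves", "payload": {"moves": [-0.16,0,0,-0.001,0,0,0,-0.16,0,0,-0.0015,0,0,0,-0.16,0,0,-0.0015,0,0,0]}}

```text
t: 15.42
tcp_pos: [0.6567, -0.1498, -0.0066]
tcp_rot: [3.111, 0.436, -0.0]
ft_force: [-0.0, -0.7, -0.2]
finger_gap: 0.581
gripper_force: 0.0
```

Call:
{"api": "apply_moves", "payload": {"moves": [-0.16,0,0,-0.001,0,0,0,-0.16,0,0,-0.0015,0,0,0,-0.16,0,0,-0.0015,0,0,0]}}

```text
t: 15.8
tcp_pos: [0.6568, -0.1499, -0.0075]
tcp_rot: [3.111, 0.436, 0.0]
ft_force: [-2.2, 0.6, 5.2]
finger_gap: 0.58
gripper_force: 2.5
```

```bash
cat > t.py <<'E'
from h import *
E,K=wpose(); p,d=robot.read_camera('wrist'); W=wcloud(d,E,K); s=robot.state(); print(s['tcp_pos'],s['ft_force'])
L=(W-s['tcp_pos'])@Ro.from_rotvec(s['tcp_rot']).as_matrix()
for sg in(1,-1):
  m=(p.max(2)<110)&(L[...,0]<.0135)&(L[...,0]>.004)&(sg*L[...,1]>.020)&(sg*L[...,1]<.034)&(W[...,2]<.03)
  print(m.sum(),np.sort(W[m][:,2])[:10].round(4))
E
python3 t.py
```

```text
[ 0.65680693 -0.1498843  -0.00753151] [-2.17224089  0.51692365  4.49084547]
789 [-0.0015 -0.0009 -0.0003  0.0009  0.001   0.0012  0.0012  0.0015  0.0015
  0.0016]
866 [-0.0006 -0.0004 -0.0001  0.0001  0.0003  0.0012  0.0014  0.0014  0.0015
  0.0016]
```

Touch found at TCP z≈−0.0073. I raise so the tips sit about 5 mm up the disc's band, then grip.

Call:
{"api": "apply_moves", "payload": {"moves": [-0.16,0.0005,0,0.006,0,0,0,-0.16,0.0005,0,0.006,0,0,0,0.1,0.0005,0,0.006,0,0,0,1,0.0005,0,0.006,0,0,0,1,0.0005,0,0.006,0,0,0,1,0.0005,0,0.006,0,0,0], "grip_force": 40}}

```text
t: 16.6
tcp_pos: [0.6575, -0.1499, -0.0013]
tcp_rot: [3.111, 0.436, 0.001]
ft_force: [-1.0, 0.2, 7.4]
finger_gap: 0.492
gripper_force: 39.4
```

```bash
python3 t.py
```

```text
[ 0.65753262 -0.14987744 -0.00126609] [-1.7185515   0.50101927  7.75275987]
803 [-0.002  -0.0019 -0.0013 -0.0009 -0.0008 -0.0007 -0.0006 -0.0003  0.0003
  0.0026]
832 [-0.002  -0.0008 -0.0008 -0.0006  0.0002  0.0047  0.0056  0.0056  0.0059
  0.0059]
```

Call:
{"api": "apply_moves", "payload": {"moves": [1,0,0,0.01,0,0,0,1,0,0,0.03,0,0,0,1,0,0,0.05,0,0,0,1,0,0,0.05,0,0,0]}}

```text
t: 17.15
tcp_pos: [0.6589, -0.1501, 0.0508]
tcp_rot: [3.11, 0.436, 0.007]
ft_force: [0.8, -0.0, -0.3]
finger_gap: 0.492
gripper_force: 40.6
```

```bash
cat > d.py <<'E'
from h import *
E,K=wpose(); p,d=robot.read_camera('wrist'); W=wcloud(d,E,K); s=robot.state(); c=s['tcp_pos']; print(c,s['ft_force'],s['finger_gap'])
L=(W-c)@Ro.from_rotvec(s['tcp_rot']).as_matrix()
hsv=cv2.cvtColor(p,cv2.COLOR_RGB2HSV); m=(p.min(2)>150)&(np.hypot(L[...,0],L[...,1])<.035)&(abs(L[...,2])<.03)
k=max(cv2.findContours(m.astype(np.uint8),cv2.RETR_EXTERNAL,cv2.CHAIN_APPROX_NONE)[0],key=cv2.contourArea)
mm=np.zeros_like(m,np.uint8); cv2.drawContours(mm,[k],-1,1,-1); mm=cv2.erode(mm,np.ones((7,7)))>0
Q=L[mm]; A=np.c_[Q[:,:2],np.ones(len(Q))]; print('disc top plane in tool (slope x,y, z)',np.linalg.lstsq(A,Q[:,2],rcond=None)[0].round(4),len(Q))
P=L[k.reshape(-1,2)[:,1],k.reshape(-1,2)[:,0]]; print('disc circ in tool',circ(wplane(k.reshape(-1,2),c[2]-np.median(Q[:,2]),E,K)[:,:2]).round(4),c[:2])
cv2.imwrite('pics/v8.png',np.hstack([cv2.resize(p[240:400,220:420],(400,320)),cv2.resize(robot.read_camera('side')[0][130:220,270:370],(400,320))])[:,:,::-1])
E
python3 d.py
```

```text
[ 0.65805174 -0.15002384  0.0494417 ] [ 0.66576852  0.11652971 -0.19895667] 0.4890061458415844
disc top plane in tool (slope x,y, z) [-4.245e-01 -3.000e-04 -1.240e-02] 5795
disc circ in tool [ 0.6572 -0.1512  0.0203] [ 0.65805174 -0.15002384]
```

View pics/v8.png

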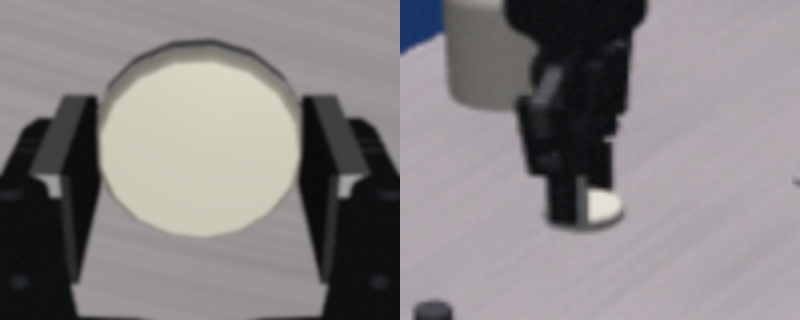

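```bash
cat > d2.py <<'E'
from h import *
E,K=wpose(); p,d=robot.read_camera('wrist'); W=wcloud(d,E,K); s=robot.state(); c=s['tcp_pos']; print(c,s['finger_gap'])
for v in range(275,362,8): print(v,W[v,320].round(4),p[v,320],d[v,320].round(4))
R=W[290:340,295:345].reshape(-1,3); A=np.c_[R[:,:2]-c[:2],np.ones(len(R))]; f=np.linalg.lstsq(A,R[:,2],rcond=None)[0]; print(f.round(4),np.std(A@f-R[:,2]))
E
python3 d2.py
```

```text
[ 0.6568728  -0.14991797  0.0477506 ] 0.4905252713162163
275 [ 0.6732 -0.1463  0.0585] [217 214 197] 0.1457
283 [ 0.6701 -0.1472  0.059 ] [216 212 196] 0.146
291 [ 0.6671 -0.1481  0.0598] [214 210 194] 0.1462
299 [ 0.6632 -0.1492  0.0584] [212 209 192] 0.1485
307 [ 0.66   -0.1501  0.0591] [209 206 190] 0.1487
315 [ 0.6563 -0.1512  0.0587] [207 204 188] 0.1503
323 [ 0.653  -0.1521  0.0592] [206 203 187] 0.1507
331 [ 0.6491 -0.1532  0.0589] [206 202 186] 0.1521
339 [ 0.6455 -0.1543  0.0592] [205 202 186] 0.1527
347 [ 0.6421 -0.1552  0.06  ] [204 201 185] 0.153
355 [ 0.6372 -0.1566  0.0585] [204 200 185] 0.1558
[0.5715 0.1645 0.0596] 0.007188317760150141
```

The depth column shows the disc held flat, top at 0.059 and underside 1.3 mm above the TCP. Carry it to above the base.

Call:
{"api": "apply_moves", "payload": {"moves": [1,0,0,0.06,0,0,0,1,-0.269,-0.16,0.1,0,0,0,1,-0.269,-0.16,0.1,0,0,0,1,-0.269,-0.16,0.1,0,0,0,1,-0.269,-0.16,0.1,0,0,0,1,-0.269,-0.16,0.1,0,0,0,1,-0.269,-0.16,0.1,0,0,0,1,-0.269,-0.16,0.1,0,0,0]}}

```text
t: 18.3
tcp_pos: [0.3882, -0.3097, 0.1477]
tcp_rot: [-3.111, -0.435, -0.0]
ft_force: [-0.0, 0.6, -0.4]
finger_gap: 0.49
gripper_force: 41.0
```

```bash
cat > f.py <<'E'
from h import *
E,K=wpose(); p,d=robot.read_camera('wrist'); s=robot.state(); c=s['tcp_pos']; print(c,s['finger_gap'])
hsv=p.astype(int); m=((hsv[...,0]-hsv[...,2])>12)&(p.min(2)>130); m[:240]=0; m[380:]=0; m[:,:260]=0; m[:,380:]=0
k=max(cv2.findContours(m.astype(np.uint8),cv2.RETR_EXTERNAL,cv2.CHAIN_APPROX_NONE)[0],key=cv2.contourArea).reshape(-1,2)
P=wplane(k,c[2]+.0113,E,K)[:,:2]; r=circ(P); print('disc',r.round(4),'off',(r[:2]-c[:2]).round(4),len(P),np.std(np.hypot(*(P-r[:2]).T)).round(5))
E
python3 f.py
```

```text
[ 0.38905664 -0.30909418  0.14767887] 0.4841584466207301
disc [ 0.3873 -0.3107  0.0205] off [-0.0017 -0.0016] 272 0.0002
```

Disc measured at (0.3873,-0.3107), base at (0.3874,-0.3109). Aligned; lower it.

Call:
{"api": "apply_moves", "payload": {"moves": [1,0,0,-0.015,0,0,0,1,0,0,-0.025,0,0,0,1,0,0,-0.031,0,0,0,1,0,0,-0.034,0,0,0,1,0,0,-0.035,0,0,0,1,0,0,-0.035,0,0,0]}}

```text
t: 19.1
tcp_pos: [0.3883, -0.31, 0.1131]
tcp_rot: [3.111, 0.436, 0.0]
ft_force: [-0.2, 0.0, -0.3]
finger_gap: 0.489
gripper_force: 41.0
```

Call:
{"api": "apply_moves", "payload": {"moves": [1,0,0,-0.001,0,0,0,1,0,0,-0.002,0,0,0,1,0,0,-0.002,0,0,0]}}

```text
t: 19.48
tcp_pos: [0.3881, -0.3099, 0.111]
tcp_rot: [3.111, 0.436, -0.0]
ft_force: [-0.8, 0.6, -1.0]
finger_gap: 0.49
gripper_force: 41.0
```

Call:
{"api": "apply_moves", "payload": {"moves": [1,0,0,-0.0007,0,0,0,1,0,0,-0.0012,0,0,0,1,0,0,-0.0012,0,0,0]}}

```text
t: 19.85
tcp_pos: [0.3882, -0.3099, 0.1098]
tcp_rot: [3.111, 0.436, -0.0]
ft_force: [-0.6, -0.8, -0.6]
finger_gap: 0.488
gripper_force: 41.0
```

Call:
{"api": "apply_moves", "payload": {"moves": [1,0,0,-0.0005,0,0,0,1,0,0,-0.001,0,0,0,1,0,0,-0.001,0,0,0]}}

```text
t: 20.23
tcp_pos: [0.3882, -0.3099, 0.1096]
tcp_rot: [3.111, 0.436, 0.0]
ft_force: [-3.0, 2.3, 10.9]
finger_gap: 0.487
gripper_force: 42.5
```

Contact came at the predicted 0.1097. Release, lift and verify.

Call:
{"api": "apply_moves", "payload": {"moves": [0,0,0,0.0005,0,0,0,-0.4,0,0,0.0005,0,0,0,-1,0,0,0.0005,0,0,0,-1,0,0,0.01,0,0,0,-1,0,0,0.05,0,0,0,-1,0,0,0.09,0,0,0,-1,0,0,0.09,0,0,0]}}

```text
t: 21.1
tcp_pos: [0.39, -0.3109, 0.2022]
tcp_rot: [3.107, 0.436, 0.007]
ft_force: [0.2, -0.7, -0.0]
finger_gap: 0.996
gripper_force: 0.0
```

```bash
cat > g.py <<'E'
from h import *
E,K=wpose(); p,d=robot.read_camera('wrist'); W=wcloud(d,E,K); s=robot.state(); print(s['tcp_pos'])
q=np.hypot(W[...,0]-.3874,W[...,1]+.311)
A0=W[q<.016]; A=np.c_[A0[:,:2]-[.3874,-.311],np.ones(len(A0))]; print('disc plane',np.linalg.lstsq(A,A0[:,2],rcond=None)[0].round(4))
m=((p[...,0].astype(int)-p[...,2])>12)&(q<.035)
k=max(cv2.findContours(m.astype(np.uint8),cv2.RETR_EXTERNAL,cv2.CHAIN_APPROX_NONE)[0],key=cv2.contourArea).reshape(-1,2)
print('disc',circ(wplane(k,.121,E,K)[:,:2]).round(4))
m=(W[...,2]>.105)&(W[...,2]<.13)&(q<.045)
k=max(cv2.findContours(m.astype(np.uint8),cv2.RETR_EXTERNAL,cv2.CHAIN_APPROX_NONE)[0],key=cv2.contourArea).reshape(-1,2)
print('base',circ(wplane(k,.115,E,K)[:,:2]).round(4))
E
python3 g.py
```

```text
[ 0.38898913 -0.31035368  0.20041493]
disc plane [8.7245 2.4071 0.1636]
disc [ 0.3871 -0.3108  0.0206]
base [ 0.388  -0.3106  0.0291]
```

```bash
sed -i 's/A0=W\[q<.016\]/A0=W[(q<.016)\&(W[...,2]<.13)]/' g.py; python3 g.py
```

```text
[ 0.38822974 -0.30994884  0.19920326]
disc plane [0.0021 0.0021 0.1202]
disc [ 0.387  -0.3108  0.0206]
base [ 0.388  -0.3106  0.0291]
```

Call:
{"api": "apply_moves", "payload": {"moves": [-1,0,0.5,0.03,0,0,0,-1,0,0.5,0.03,0,0,0,-1,0,0.5,0.03,0,0,0,-1,0,0.5,0.03,0,0,0,-1,0,0.5,0.03,0,0,0,-1,0,0.5,0.03,0,0,0,-1,0,0.5,0.03,0,0,0,-1,0,0.5,0.03,0,0,0]}}

```text
t: 22.2
tcp_pos: [0.3874, 0.1907, 0.2281]
tcp_rot: [3.111, 0.436, -0.002]
ft_force: [1.7, 0.7, 0.4]
finger_gap: 1.0
gripper_force: 0.0
```

Disc lies level at 0.120, seated. On to the funnel.

Call:
{"api": "apply_moves", "payload": {"moves": [-1,-0.0035,0.096,-0.04,0,0,0,-1,-0.0035,0.096,-0.04,0,0,0,-1,-0.0035,0.096,-0.04,0,0,0,-1,-0.0035,0.096,-0.04,0,0,0]}}

```text
t: 22.7
tcp_pos: [0.3843, 0.2842, 0.188]
tcp_rot: [3.11, 0.436, -0.003]
ft_force: [0.1, 0.6, -0.2]
finger_gap: 0.998
gripper_force: 0.0
```

```bash
python3 -c "
from h import *
wcirc((.384,.2866),.085,.0295,'w9',tol=.006); wcirc((.384,.2866),.085,.0295,'w10',tol=.004)"
```

```text
w9 z 0.084 c [0.3836 0.2863] diam 0.0588 rms 0.0003 px [315. 237.] tcp [0.3848 0.2839 0.1884]
w10 z 0.0841 c [0.3836 0.2862] diam 0.0588 rms 0.0003 px [314. 238.] tcp [0.3851 0.2838 0.1887]
```

Call:
{"api": "apply_moves", "payload": {"moves": [-1,0,0.003,-0.05,0,0,0,-1,0,0.003,-0.1,0,0,0,-1,0,0.003,-0.13,0,0,0,-1,0,0.003,-0.143,0,0,0,-1,0,0.003,-0.143,0,0,0]}}

```text
t: 23.42
tcp_pos: [0.385, 0.2877, 0.0459]
tcp_rot: [3.111, 0.435, -0.0]
ft_force: [-0.8, -0.2, 0.3]
finger_gap: 0.996
gripper_force: 0.0
```

Call:
{"api": "apply_moves", "payload": {"moves": [0,0,0,0,0,0,0,1,0,0,0,0,0,0,1,0,0,0,0,0,0,1,0,0,0,0,0,0], "grip_force": 40}}

```text
t: 23.92
tcp_pos: [0.3857, 0.2887, 0.0472]
tcp_rot: [-3.111, -0.436, -0.004]
ft_force: [-0.3, -1.5, 7.4]
finger_gap: 0.678
gripper_force: 40.9
```

Call:
{"api": "apply_moves", "payload": {"moves": [1,0,0,0.04,0,0,0,1,0,0,0.1,0,0,0,1,0,0,0.155,0,0,0,1,0.002,-0.598,0.165,0,0,0,1,0.002,-0.598,0.165,0,0,0,1,0.002,-0.598,0.165,0,0,0,1,0.002,-0.598,0.165,0,0,0,1,0.002,-0.598,0.165,0,0,0]}}

```text
t: 24.92
tcp_pos: [0.3856, -0.0262, 0.207]
tcp_rot: [3.11, 0.436, 0.003]
ft_force: [0.7, -0.6, -2.1]
finger_gap: 0.671
gripper_force: 44.2
```

Call:
{"api": "apply_moves", "payload": {"moves": [1,0.001,-0.284,0.004,0,0,0,1,0.001,-0.284,0.004,0,0,0,1,0.001,-0.284,0.004,0,0,0,1,0.001,-0.284,0.004,0,0,0,1,0.001,-0.284,0.004,0,0,0,1,0.001,-0.284,0.004,0,0,0,1,0.001,-0.284,0.004,0,0,0]}}

```text
t: 25.8
tcp_pos: [0.3868, -0.3073, 0.2103]
tcp_rot: [-3.111, -0.437, -0.001]
ft_force: [-1.0, 1.0, -1.2]
finger_gap: 0.679
gripper_force: 44.1
```

```bash
cat > k.py <<'E'
from h import *
E,K=wpose(); p,d=robot.read_camera('wrist'); W=wcloud(d,E,K); s=robot.state(); c=s['tcp_pos']; print(c)
zt=c[2]-.0472+.085; q=np.hypot(*(W[...,:2]-c[:2]).transpose(2,0,1))
m=(abs(W[...,2]-zt)<.006)&(q<.04)&(p.min(2)>110)
print('rim z',np.median(W[m][:,2]).round(4),'expected',zt.round(4))
A=np.c_[W[m][:,:2]-c[:2],np.ones(m.sum())]; print('plane',np.linalg.lstsq(A,W[m][:,2],rcond=None)[0].round(4))
k=max(cv2.findContours(m.astype(np.uint8),cv2.RETR_EXTERNAL,cv2.CHAIN_APPROX_NONE)[0],key=cv2.contourArea).reshape(-1,2)
P=wplane(k,zt,E,K)[:,:2]; t=((P-c[:2])@[.275,-.96]); P=P[(abs(t)<.024)&((P-c[:2])@[.96,.275]>0)]; r=circ(P); print('funnel',r.round(4),(r[:2]-c[:2]).round(4),len(P))
q2=robot.read_camera('side')[0]; cv2.imwrite('pics/v11.png',np.hstack([cv2.resize(p,(400,300)),cv2.resize(q2[60:240,360:600],(400,300))])[:,:,::-1])
E
python3 k.py
```

```text
[ 0.38696998 -0.30695644  0.21031066]
rim z 0.2473 expected 0.2481
plane [ 0.003  -0.0129  0.2473]
funnel [ 0.3887 -0.307   0.0243] [ 0.0017 -0.    ] 315
```

View pics/v11.png

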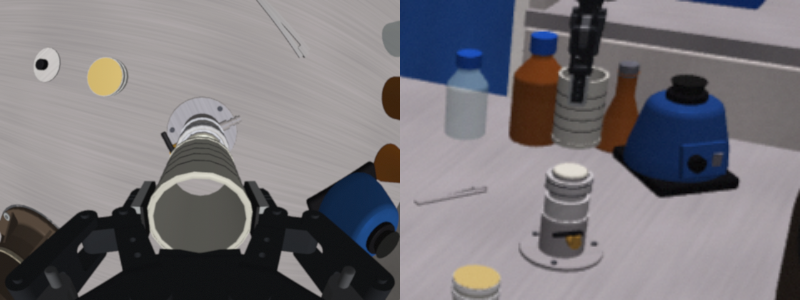

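The funnel hangs upright, and the right half shows the seated base and disc at (569,180). I align using the grasp offset and lower.

Call:
{"api": "apply_moves", "payload": {"moves": [1,0.003,-0.0022,0,0,0,0,1,0.003,-0.0022,-0.015,0,0,0,1,0.003,-0.0022,-0.028,0,0,0,1,0.003,-0.0022,-0.035,0,0,0,1,0.003,-0.0022,-0.038,0,0,0,1,0.003,-0.0022,-0.038,0,0,0]}}

```text
t: 26.65
tcp_pos: [0.3897, -0.3104, 0.1718]
tcp_rot: [-3.111, -0.436, 0.0]
ft_force: [-0.2, 0.4, -1.1]
finger_gap: 0.672
gripper_force: 44.2
```

```bash
cat > k2.py <<'E'
from h import *
E,K=wpose(); p,d=robot.read_camera('wrist'); W=wcloud(d,E,K); s=robot.state(); c=s['tcp_pos']; print(c,s['ft_force'])
zt=c[2]-.0472+.085; T=Ro.from_rotvec(s['tcp_rot']).as_matrix()[:2,:2]; L=(W[...,:2]-c[:2])@T; q=np.hypot(L[...,0],L[...,1])
# bore edge: dark-to-bright inner circle = hole region below rim
m=(W[...,2]<zt-.004)&(q<.035)&(W[...,2]>.1)
k=max(cv2.findContours(m.astype(np.uint8),cv2.RETR_EXTERNAL,cv2.CHAIN_APPROX_NONE)[0],key=cv2.contourArea).reshape(-1,2)
P=wplane(k,zt,E,K)[:,:2]; r=circ(P); res=np.hypot(*(P-r[:2]).T)-r[2]; P=P[abs(res)<.0015]; r=circ(P); print('bore',r.round(4),(r[:2]-c[:2]).round(4),len(P),len(res))
# side view: outlines
ps,ds=robot.read_camera('side'); Ws=cloud('side',ds)
for a,b in((.13,.16),(.1,.112)):
  m=(Ws[...,2]>a)&(Ws[...,2]<b)&(np.hypot(Ws[...,0]-.388,Ws[...,1]+.31)<.06)&(ps.min(2)>60); v,u=np.nonzero(m); print(a,[(y,u[v==y].min(),u[v==y].max()) for y in np.unique(v)[2:-2:4]])
E
python3 k2.py
```

```text
[ 0.38984885 -0.31047831  0.17204453] [-0.12528416 -0.06575648 -1.65383442]
bore [ 0.3891 -0.311   0.0244] [-0.0007 -0.0005] 414 524
0.13 [(np.int64(148), np.int64(449), np.int64(477)), (np.int64(152), np.int64(449), np.int64(477)), (np.int64(156), np.int64(448), np.int64(476)), (np.int64(160), np.int64(451), np.int64(475))]
0.1 [(np.int64(165), np.int64(447), np.int64(473)), (np.int64(169), np.int64(447), np.int64(474)), (np.int64(173), np.int64(448), np.int64(473))]
```

Call:
{"api": "apply_moves", "payload": {"moves": [1,-0.001,0.0002,-0.002,0,0,0,1,-0.001,0.0002,-0.004,0,0,0,1,-0.001,0.0002,-0.006,0,0,0,1,-0.001,0.0002,-0.008,0,0,0,1,-0.001,0.0002,-0.008,0,0,0]}}

```text
t: 27.38
tcp_pos: [0.3887, -0.3102, 0.1638]
tcp_rot: [-3.111, -0.436, 0.0]
ft_force: [-0.6, -0.1, -1.4]
finger_gap: 0.674
gripper_force: 44.2
```

Call:
{"api": "apply_moves", "payload": {"moves": [1,0,0,-0.0008,0,0,0,1,0,0,-0.0015,0,0,0,1,0,0,-0.0015,0,0,0]}}

```text
t: 27.75
tcp_pos: [0.3888, -0.3102, 0.1624]
tcp_rot: [3.111, 0.436, 0.0]
ft_force: [-0.0, 0.4, -0.8]
finger_gap: 0.675
gripper_force: 44.2
```

Call:
{"api": "apply_moves", "payload": {"moves": [1,0,0,-0.0006,0,0,0,1,0,0,-0.001,0,0,0,1,0,0,-0.001,0,0,0]}}

```text
t: 28.12
tcp_pos: [0.3891, -0.3103, 0.1622]
tcp_rot: [3.111, 0.436, 0.001]
ft_force: [-1.7, 0.8, 7.1]
finger_gap: 0.675
gripper_force: 44.9
```

Call:
{"api": "apply_moves", "payload": {"moves": [1,0,0,-0.0006,0,0,0,1,0,0,-0.001,0,0,0,1,0,0,-0.001,0,0,0]}}

```text
t: 28.5
tcp_pos: [0.3893, -0.3102, 0.1621]
tcp_rot: [3.11, 0.436, 0.002]
ft_force: [-4.2, 2.5, 17.1]
finger_gap: 0.676
gripper_force: 45.8
```

Contact at 0.162 as predicted. Ease off, release and lift.

Call:
{"api": "apply_moves", "payload": {"moves": [1,0,0,0.0015,0,0,0,0,0,0,0.0015,0,0,0,-1,0,0,0.0015,0,0,0,-1,0,0,0.0015,0,0,0,-1,0,0,0.03,0,0,0,-1,0,0,0.08,0,0,0,-1,0,0,0.12,0,0,0,-1,0,0,0.12,0,0,0]}}

```text
t: 29.5
tcp_pos: [0.3903, -0.3111, 0.2834]
tcp_rot: [3.107, 0.436, 0.006]
ft_force: [-0.7, 0.2, -0.6]
finger_gap: 1.0
gripper_force: 0.0
```

```bash
python3 -c "
from h import *
wcirc((.388,-.31),.2,.0295,'w12',tol=.006)
E,K=wpose(); p,d=robot.read_camera('wrist'); W=wcloud(d,E,K); m=(abs(W[...,2]-.2)<.006)&(np.hypot(W[...,0]-.388,W[...,1]+.31)<.035)
A=np.c_[W[m][:,:2]-[.388,-.31],np.ones(m.sum())]; print('rim plane',np.linalg.lstsq(A,W[m][:,2],rcond=None)[0].round(4))
m=(W[...,2]<.14)&(np.hypot(W[...,0]-.388,W[...,1]+.31)<.015); print('inside z',np.median(W[m][:,2]))"
```

```text
w12 z 0.199 c [ 0.3869 -0.3125] diam 0.0587 rms 0.0003 px [318. 251.] tcp [ 0.3893 -0.3106  0.2814]
rim plane [0.0148 0.004  0.1988]
inside z 0.12029096357785385
```

The funnel is seated: level rim at 0.199, disc visible inside at 0.120. Now the lid.

Call:
{"api": "apply_moves", "payload": {"moves": [-1,0.0445,0.292,0,0,0,0,-1,0.0445,0.292,0,0,0,0,-0.1,0.0445,0.292,0,0,0,0,-0.1,0.0445,0.292,-0.15,0,0,0,-0.1,0.0445,0.292,-0.17,0,0,0,-0.1,0.0445,0.292,-0.18,0,0,0,-0.1,0.0445,0.292,-0.18,0,0,0,-0.1,0.0445,0.292,-0.18,0,0,0]}}

```text
t: 30.6
tcp_pos: [0.431, -0.0173, 0.0982]
tcp_rot: [-3.109, -0.44, 0.008]
ft_force: [-0.1, -0.8, 0.3]
finger_gap: 0.545
gripper_force: 0.0
```

```bash
cat > l.py <<'E'
from h import *
wcirc((.434,-.0184),.010,.0305,'w13',tol=.005)
E,K=wpose(); p,d=robot.read_camera('wrist'); W=wcloud(d,E,K); s=robot.state()
m=(p.max(2)<70)&(W[...,2]<.04)&(W[...,2]>.024)&(np.hypot(W[...,0]-.434,W[...,1]+.018)<.025)
k=max(cv2.findContours(m.astype(np.uint8),cv2.RETR_EXTERNAL,cv2.CHAIN_APPROX_NONE)[0],key=cv2.contourArea).reshape(-1,2)
print('knob',circ(wplane(k,.030,E,K)[:,:2]).round(4),np.median(W[m][:,2]).round(4)); tips()
E
python3 l.py
```

```text
w13 z 0.0092 c [ 0.4343 -0.0189] diam 0.0595 rms 0.0003 px [322. 239.] tcp [ 0.4321 -0.018   0.0995]
knob [ 0.4354 -0.0186  0.0091] 0.0291
tips +y [[-0.0097, 0.0239, -0.0598], [0.0092, 0.0293, -0.0442], [0.0134, 0.0527, -0.011]] max z [-0.0068 -0.0068 -0.0066 -0.0065 -0.0065 -0.0065 -0.0063 -0.006 ]
tips -y [[-0.0096, -0.0519, -0.0599], [0.0093, -0.0282, -0.0444], [0.0134, -0.0227, -0.011]] max z [-0.0073 -0.0073 -0.0072 -0.0072 -0.0065 -0.0065 -0.0064 -0.0061]
tcp [ 0.4329 -0.0185  0.1004] gap 0.5497292872614211
```

Call:
{"api": "apply_moves", "payload": {"moves": [-0.1,0.002,0,-0.05,0,0,0,-0.1,0.002,0,-0.08,0,0,0,-0.1,0.002,0,-0.09,0,0,0,-0.1,0.002,0,-0.09,0,0,0,-0.1,0.002,0,-0.09,0,0,0]}}

```text
t: 31.38
tcp_pos: [0.4362, -0.0184, 0.0117]
tcp_rot: [3.111, 0.436, 0.003]
ft_force: [1.1, 0.7, 0.3]
finger_gap: 0.55
gripper_force: 0.0
```

Call:
{"api": "apply_moves", "payload": {"moves": [0.2,0,0,-0.001,0,0,0,1,0,0,-0.001,0,0,0,1,0,0,-0.001,0,0,0,1,0,0,-0.001,0,0,0,1,0,0,-0.001,0,0,0]}}

```text
t: 32.0
tcp_pos: [0.4356, -0.0183, 0.0101]
tcp_rot: [3.111, 0.436, 0.001]
ft_force: [-1.7, -0.4, 9.4]
finger_gap: 0.212
gripper_force: 38.8
```

Call:
{"api": "apply_moves", "payload": {"moves": [1,0,0,0.04,0,0,0,1,0,0,0.1,0,0,0,1,0,0,0.16,0,0,0,1,0,0,0.22,0,0,0,1,-0.024,-0.15,0.23,0,0,0,1,-0.024,-0.15,0.23,0,0,0,1,-0.024,-0.15,0.23,0,0,0,1,-0.024,-0.15,0.23,0,0,0]}}

```text
t: 33.0
tcp_pos: [0.4104, -0.1705, 0.2395]
tcp_rot: [3.112, 0.429, -0.001]
ft_force: [0.2, 0.1, -0.6]
finger_gap: 0.211
gripper_force: 39.4
```

```bash
cat > n.py <<'E'
from h import *
E,K=wpose(); p,d=robot.read_camera('wrist'); W=wcloud(d,E,K); s=robot.state(); c=s['tcp_pos']; print(c,s['finger_gap'])
m=(abs(W[...,2]-c[2])<.008)&(np.hypot(W[...,0]-c[0],W[...,1]-c[1])<.04)&(p.min(2)>100)
A=np.c_[W[m][:,:2]-c[:2],np.ones(m.sum())]; print('plate plane rel tcp',np.linalg.lstsq(A,W[m][:,2]-c[2],rcond=None)[0].round(4))
k=np.vstack(cv2.findContours(m.astype(np.uint8),cv2.RETR_EXTERNAL,cv2.CHAIN_APPROX_NONE)[0]).reshape(-1,2)
P=wplane(k,c[2],E,K)[:,:2]; P=P[(P-c[:2])@[.96,.275]>.005]; P=P[np.hypot(*(P-c[:2]).T)>.024]; r=circ(P); print('lid',r.round(4),(r[:2]-c[:2]).round(4),len(P))
q2=robot.read_camera('side')[0]; cv2.imwrite('pics/v14.png',np.hstack([cv2.resize(p,(400,300)),cv2.resize(q2[30:240,350:630],(400,300))])[:,:,::-1])
E
python3 n.py
```

```text
[ 0.41085886 -0.16859474  0.23942913] 0.21047629062087958
plate plane rel tcp [-0.0027 -0.0011 -0.0009]
lid [ 0.4103 -0.171   0.0293] [-0.0005 -0.0024] 170
```

View pics/v14.png

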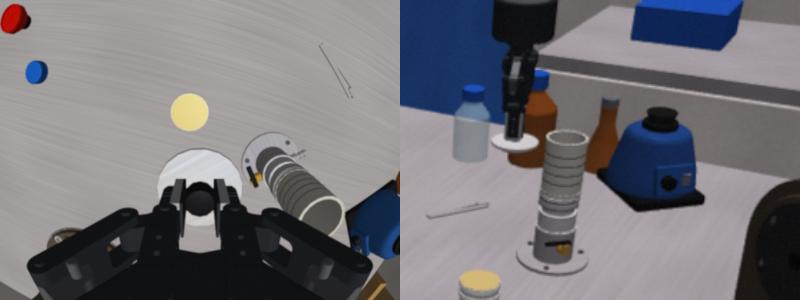

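The lid is held level at (200,190), and the funnel stands straight on the stand at (320,215) in the left half. I remeasure its rim from here.

```bash
python3 -c "
from h import *
wcirc((.388,-.311),.2,.0295,'w15',tol=.005)"; sed -n 5,99p n.py >/dev/null; python3 n.py
```

```text
w15 z 0.1989 c [ 0.3886 -0.3096] diam 0.0558 rms 0.003 px [524. 340.] tcp [ 0.4113 -0.1671  0.2394]
[ 0.41141805 -0.1668909   0.23942454] 0.21418222705467804
plate plane rel tcp [-0.0034  0.0001 -0.0009]
lid [ 0.4112 -0.1676  0.0293] [-0.0002 -0.0008] 175
```

Call:
{"api": "apply_moves", "payload": {"moves": [1,-0.0235,-0.144,0,0,0,0,1,-0.0235,-0.144,0,0,0,0,1,-0.0235,-0.144,0,0,0,0,1,-0.0235,-0.144,-0.005,0,0,0,1,-0.0235,-0.144,-0.015,0,0,0,1,-0.0235,-0.144,-0.022,0,0,0,1,-0.0235,-0.144,-0.022,0,0,0]}}

```text
t: 34.12
tcp_pos: [0.3877, -0.311, 0.2168]
tcp_rot: [-3.11, -0.439, 0.001]
ft_force: [0.0, -0.3, -0.7]
finger_gap: 0.212
gripper_force: 39.5
```

```bash
python3 n.py; python3 -c "
from h import *
p,d=robot.read_camera('side'); W=cloud('side',d); q=np.hypot(W[...,0]-.388,W[...,1]+.31)<.06
for a,b in((.12,.19),(.212,.232)):
  m=q&(W[...,2]>a)&(W[...,2]<b)&(p.min(2)>60); v,u=np.nonzero(m); print(a,[(int(y),int(u[v==y].min()),int(u[v==y].max())) for y in np.unique(v)[::3]])"
```

```text
[ 0.38786522 -0.31140791  0.2172087 ] 0.2125613480394435
plate plane rel tcp [-0.0034 -0.0001 -0.0014]
lid [ 0.3878 -0.3115  0.0292] [-0.     -0.0001] 174
0.12 [(126, 460, 465), (129, 458, 476), (132, 452, 452), (135, 452, 480), (138, 451, 479), (141, 451, 479), (144, 451, 478), (147, 450, 478), (150, 449, 477), (153, 449, 477), (156, 449, 477), (159, 449, 476), (162, 449, 476), (165, 450, 475), (168, 465, 465)]
0.212 [(113, 462, 462), (116, 454, 480), (119, 453, 482), (122, 455, 481), (125, 467, 472)]
```

Side and wrist views agree the lid is over the funnel. Lower gently.

Call:
{"api": "apply_moves", "payload": {"moves": [1,0,0,-0.003,0,0,0,1,0,0,-0.006,0,0,0,1,0,0,-0.009,0,0,0,1,0,0,-0.011,0,0,0,1,0,0,-0.011,0,0,0]}}

```text
t: 34.9
tcp_pos: [0.3876, -0.3122, 0.2063]
tcp_rot: [-3.111, -0.436, 0.0]
ft_force: [0.0, -0.1, -1.0]
finger_gap: 0.213
gripper_force: 39.5
```

Call:
{"api": "apply_moves", "payload": {"moves": [1,0,0,-0.0008,0,0,0,1,0,0,-0.0015,0,0,0,1,0,0,-0.0015,0,0,0]}}

```text
t: 35.28
tcp_pos: [0.3877, -0.3122, 0.2049]
tcp_rot: [3.111, 0.436, -0.0]
ft_force: [-0.3, 0.3, -1.2]
finger_gap: 0.211
gripper_force: 39.5
```

Call:
{"api": "apply_moves", "payload": {"moves": [1,0,0,-0.0006,0,0,0,1,0,0,-0.001,0,0,0,1,0,0,-0.001,0,0,0]}}

```text
t: 35.65
tcp_pos: [0.3878, -0.3123, 0.2042]
tcp_rot: [3.111, 0.436, 0.0]
ft_force: [-1.0, -0.2, 2.9]
finger_gap: 0.213
gripper_force: 39.8
```

Call:
{"api": "apply_moves", "payload": {"moves": [0.4,0,0,0,0,0,0,0,0,0,0,0,0,0,-0.4,0,0,0.003,0,0,0,-0.4,0,0,0.02,0,0,0,-0.4,0,0,0.07,0,0,0,-0.4,-0.02,0.03,0.12,0,0,0,-0.4,-0.02,0.03,0.12,0,0,0,-0.4,-0.02,0.03,0.12,0,0,0]}}

```text
t: 36.65
tcp_pos: [0.3675, -0.2824, 0.3239]
tcp_rot: [3.11, 0.436, 0.0]
ft_force: [-0.1, 0.0, -0.2]
finger_gap: 0.704
gripper_force: 0.0
```

```bash
python3 -c "
from h import *
wcirc((.388,-.311),.204,.0305,'w16',tol=.005)
E,K=wpose(); p,d=robot.read_camera('wrist'); W=wcloud(d,E,K); m=(abs(W[...,2]-.204)<.006)&(np.hypot(W[...,0]-.388,W[...,1]+.311)<.035)
A=np.c_[W[m][:,:2]-[.388,-.311],np.ones(m.sum())]; print('plate',np.linalg.lstsq(A,W[m][:,2],rcond=None)[0].round(4))
q2=robot.read_camera('side')[0]; cv2.imwrite('pics/v16.png',np.hstack([cv2.resize(p,(400,300)),cv2.resize(q2[70:340,120:560],(400,300))])[:,:,::-1])"
```

```text
w16 z 0.2032 c [ 0.3865 -0.3129] diam 0.0597 rms 0.0004 px [364. 218.] tcp [ 0.3673 -0.2824  0.3232]
plate [-0.0019 -0.0055  0.2032]
```

View pics/v16.png

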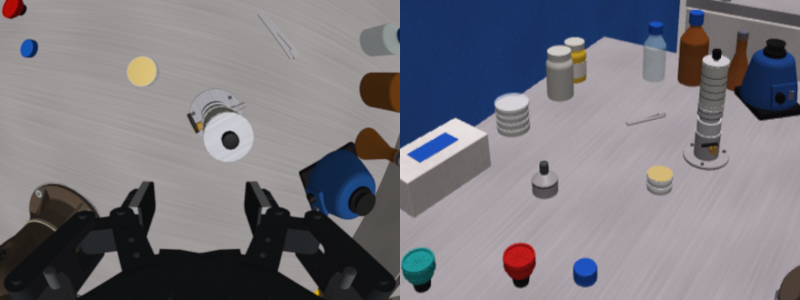

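The stack is complete and upright on the stand at (713,105), with the lid level at 0.203 and the gripper clear. The lamp, dishes and cap are in place.

```bash
python3 -c "
from cell import robot
print(robot.finish_job())"
```

```text
the job is handed in; nothing more can be done
None
```

The filtration unit is assembled on the stand in the order asked (base, disc, funnel, lid); each part met its seat at the expected height and measured level or upright, and the job was handed in at about 37 s. I never touched the lamp, dishes, cap or cup, though the last picture did not show the cup.

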